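Press the new lid seal and lock the stop

TASK

The new sponge seal under the lid of the clear box has to set under a light press. Swing the arm of the small press stand until its rubber foot is centred over the coral dot on the lid, push the coral wing knob down until the foot presses on the lid with about 5 N (it must not be pressed hard), and while keeping that press turn the knob clockwise as far as it goes to lock it, so that the foot goes on pressing lightly after you let go. Leave the soap dish with its pacifiers, the brush holder and the night lamp with its switch alone.

Things in the scene. Friction and masses are not known exactly. Their poses are not given: they have to be found in the camera images.
- pivot (a point): fixed point on the vertical axis of the press stand's steel post, at the height of the swinging arm (150 mm above the dresser). The stand is an aluminium plate 220 x 200 x 12 mm with a post 20 mm thick and 170 mm tall near its far edge; the stand's yaw varies. A grey arm (top at most 166 mm above the dresser) reaches 130 mm from this axis to the axis of the plunger in a sleeve (32 mm across, 115 to 160 mm above the dresser)
- boom (a joint): angle of the arm about the post, rad; stiff hinge (0.25 N m friction) that stays where it is left; grows as the arm swings clockwise seen from above. It starts swung away to the robot's left of the box (0.45 to 0.85); over the dot it reads roughly 0 (within 0.2), because the box does not stand at the same spot of the plate each time
- plunger: the vertical plunger: a steel rod 12 mm thick with a black rubber foot, 20 mm across, at its lower end and the coral wing knob on top. Origin: centre of the foot's underside, z up; 105 mm above the dresser when raised. It slides down up to 45 mm against a return spring (about 3.0 N net at the top, 0.03 N more per mm) and springs back up unless held or locked
- grip (a point): centre of the coral wing of the knob on top of the plunger, 123 mm above the foot's underside (228 mm above the dresser when raised). The wing is an upright block 46 mm long (this point's x axis), 14 mm thick (its y axis), 30 mm tall (z, up); below it is a round collar 22 mm across and 8 mm high, then the rod. When unlocked the wing points along the arm
- lock (a joint): turn of the wing knob relative to the plunger, rad: 0 open, grows clockwise seen from above, 1.3 is its end stop. It starts open (0 to 0.15); the clamp begins to bite at about 0.4, holds the plunger from 0.9 on (it may give up to 1 mm there as it is let go) and firmly at its present height near the end stop; it takes up to about 0.35 N m to turn and stays where it is left
- box: clear acrylic box 100 x 76 mm (its x, y), walls 48 mm high, fixed on the stand's plate. Origin: centre of its underside, 12 mm above the dresser; the middle of the coral dot (24 mm across) on the lid lies straight above it. The lid (98 x 74 x 6 mm) rests on a grey sponge seal whose thickness differs each time and is not measured: the lid's upper face is 10 to 24 mm above the walls' rim (70 to 84 mm above the dresser). Under load the lid sinks about 1 mm per 2.5 N, up to 7 mm
- dish: white ceramic soap dish 64 x 156 x 22 mm, bystander; origin at the centre of its underside
- pacifier_coral: coral pacifier, 42 mm across, 40 mm tall, lying in the dish, bystander; origin at the centre of its underside
- pacifier_beige: beige pacifier, the same shape, bystander
- pacifier_blue: sky-blue pacifier, the same shape, bystander
- brush_holder: stainless steel bottle brush holder, 72 mm across, 110 mm tall, with a brush handle standing out to 200 mm, bystander; origin at the centre of its underside
- lamp: cream plastic night lamp, base 85 x 85 mm, 122 mm tall, with a small toggle switch on its robot side, bystander; origin at the centre of its underside
- switch (a joint): toggle of the night lamp, rad: 0 off, as it starts; to be left so

How it is judged:
On the way, in this order (a step that is already met when the one before it is completed fails the run):
1. the raised foot has been swung over the dot (within 10 mm of its centre) (horizontal distance between plunger and box below 0.01 m and contact force between plunger and box below 0.3 N), for 0.1 s.
2. the foot presses on the lid with 2 to 8 N while the clamp is still open (below 0.4) (contact force between plunger and box between 2 and 8 N and value of joint lock below 0.4 rad), for 0.1 s.
At the end, for the whole second after the job is handed in: the foot stands still within 10 mm of the dot's centre and, let go, still presses on the lid with 2 to 8 N; the knob is turned past 0.9 rad (horizontal distance between plunger and box below 0.01 m and contact force between plunger and box between 2 and 8 N and value of joint lock above 0.9 rad and linear speed of plunger below 0.01 m/s); the robot touches nothing.
It fails at once if the lid or box is pressed with more than 18 N (contact force between box and anything else above 18 N).
It fails at once if the dish, a pacifier or the brush holder is moved by more than 20 mm (distance of any of dish, pacifier_coral, pacifier_beige, pacifier_blue, brush_holder from where it was at the start of the episode above 0.02 m).
It fails at once if the night lamp is pushed (over 5 N) or its switch is moved (value of joint switch above 0.3 rad or contact force between lamp and anything else above 5 N).
It also fails if it takes over 69 s, if anything falls off the work surface, if the arm or the gripper's body presses on something with over 40 N, if the wrist force passes 120 N, or if a joint passes its speed limit or range.

ROBOT

A 6-joint arm with a two-finger parallel gripper is mounted at the origin on the work surface. World frame = base frame: x ahead of the robot, y to its left, z up, the work surface at z = 0. Lengths are in m, angles in rad, forces in N, time in s.
With the tool pointing down it reaches from about 0.3 to 0.875 m from the base axis. Payload 6.4 kg.
Tool frame: the origin (TCP) lies at the very end of the fingers, on their centre line; the grasp point (between the pads) lies 19 mm behind it (ctrl.grip_point_offset is the z of the grasp point in the tool frame, in m); z points along the fingers, y is the direction in which the jaws open and shut (so a half turn about z gives the same grasp; the last joint's range is limited). The gripper opens to 85 mm and grips with 20 to 120 N. Pads are 22 mm wide; open, the fingers measure 114 mm over their backs; the gripper's body (76 mm by 85 mm) begins 54 mm behind the grasp point. The pads swing forward as they close: fully open they stand 13 mm farther back than shut.
Start: joints at [1.143, 0.181, 1.607, -0, 1.354, -0.206], TCP at [0.126, 0.561, 0.231] pointing down, gripper open.
Joint ranges: [-2.99, 2.99], [-0.89, 2.07], [0.3, 2.58], [-1.14, 4.28], [0, 2.63], [-3.12, 3.12]. Speed limits (rad/s): [2.57, 2.57, 3.01, 3.14, 3.14, 3.14].

INTERFACE

Orientations are given as a unit quaternion [w, x, y, z].
In Python, from bench import status, cams, ctrl gives the robot as it stands.
- The arm moves only by the shell command python3 -m handwheel 'ROWS'. ROWS is JSON, a list of rows, each an object with "grip": the finger opening in cm, from 0 to 8.54; "linear": the shift along the tool's x, y, z in cm, a list of three; "rotation": the turn, a rotation vector about the tool's x, y, z in degrees, a list of three. A call has 1 to 12 rows; each row is the pose to reach, as a shift and turn from the pose commanded when the call began, along the tool's axes at that moment; what a row does not reach only later rows make up. A row lasts 1/12 s, in which the tool goes at most 41.7 mm and 7.16 degrees, less where a joint would pass 70% of its speed; a pose out of reach is approached as far as the arm can. A call with a gripper value outside its range is refused whole. The fingers move at their own pace and stop on an object; the grip force is fixed at half the most. Time passes only in rows, so rows that repeat a pose let the fingers close. It gives the time, the measured TCP pose, the force and the opening at its end, in the units of the state.
- status.get_obs(): the state, without advancing time (a new reading comes with each control period).
- cams.camera(name): name is "scene" or "top" or "wrist"; returns the picture (384x512x3 uint8, red, green, blue); there is no depth.
- cams.camera_info(name): a dict with "fovy" (degrees; the focal length in pixels is half the picture's height over the tangent of half this angle, whatever the lens; pixels are square), "cx", "cy" (the principal point, pixels), "world_from_camera" (4x4, takes a point from camera to world coordinates); the wrist camera has in their place "mount" (4x4, takes a point from camera to tool coordinates, whose origin is the TCP and whose axes are the flange's). Camera axes: x right, y down, z forward; pixel columns grow to the right and rows downward; lengths in m; the calibration is good to about 2 mm. A picture is of the moment at which its call begins: read the wrist's pose just before it. camera_info takes no time and is no camera call.
- ctrl.hand_in(): hands the job in, once; it reports no verdict.
The state is a dict: "time_s": time; "q": joint angles; "dq": joint speeds; "joint_efforts": joint torques, N m; "eef_pos": TCP position; "eef_rot": TCP orientation; "wrist_force": force on the tool from outside, world axes, zero at the start; "torque": the same for the moment, N m; "opening": opening from 0.0 (shut) to 1.0 (fully open).
Only numpy, scipy, OpenCV 4.12 (cv2) and the standard library are available. Lean on these libraries where they do the work, as an engineer would, in place of code of your own. Each camera call takes 0.05 s, during which the arm holds its last target.

## Working session

There is one attempt and no reset: what is moved stays moved. The work goes in short steps, Python scripts to look and compute and a shell command to move; the robot and the scene stay as the last step left them, time stands still between calls to the robot, and variables do not carry over. Pictures are saved under pics/ and viewed, and the job is handed in when it is done.

```bash
ls; mkdir -p pics; python3 - <<'E'
from bench import status,cams,ctrl
import cv2,json
o=status.get_obs();print(o)
for n in("scene","top","wrist"):
    im=cams.camera(n);cv2.imwrite(f"pics/{n}0.png",im[:,:,::-1]);print(n,cams.camera_info(n))
print(ctrl.grip_point_offset)
E
```

```text
pics
{'time_s': 0.0, 'q': array([ 1.14267702e+00,  1.81562202e-01,  1.60802536e+00,  1.84388792e-05,
        1.35380211e+00, -2.06297517e-01]), 'dq': array([-1.57777402e-04, -2.37714101e-04, -2.48808669e-04,  5.01370057e-04,
       -2.49972645e-03,  6.49858992e-05]), 'joint_efforts': array([ 2.06272394e-03, -4.44872618e+01, -3.51338160e+01, -1.16607239e-04,
        8.94107478e-03, -3.40337533e-05]), 'eef_pos': array([0.12624131, 0.56039411, 0.23036387]), 'eef_rot': array([-2.88812327e-04,  1.10685581e-01,  9.93855067e-01, -8.50877954e-04]), 'wrist_force': array([-0.38512699,  1.39529214, -1.02201076]), 'torque': array([ 0.05558817, -0.0357057 , -0.07786792]), 'opening': 1.0006013367939375}
scene {'fovy': 45.37669096400647, 'cx': 263.78057046910743, 'cy': 193.51627852407756, 'world_from_camera': array([[ 0.12445218,  0.69641429, -0.70676644,  1.48138279],
       [ 0.99201517, -0.10200041,  0.0741743 , -0.07717307],
       [-0.02043442, -0.71035418, -0.70354771,  1.07249574],
       [ 0.        ,  0.        ,  0.        ,  1.        ]])}
top {'fovy': 48.764188107673775, 'cx': 250.7575246378848, 'cy': 193.78973522003645, 'world_from_camera': array([[-0.01579593, -0.99079853,  0.1344201 ,  0.42742008],
       [-0.99968484,  0.0130261 , -0.02146045,  0.03070394],
       [ 0.01951201, -0.13471673, -0.99069202,  1.10536427],
       [ 0.        ,  0.        ,  0.        ,  1.        ]])}
wrist {'fovy': 61.493848025236495, 'cx': 261.7578961644439, 'cy': 193.61513715806802, 'mount': array([[ 9.11864551e-04, -9.59548166e-01, -2.81543043e-01,
         7.18474289e-02],
       [ 9.99999151e-01,  6.13030617e-04,  1.14949163e-03,
        -3.72799231e-05],
       [-9.30398085e-04, -2.81543852e-01,  9.59547911e-01,
        -1.43881616e-01],
       [ 0.00000000e+00,  0.00000000e+00,  0.00000000e+00,
         1.00000000e+00]])}
-0.0187
```

View pics/scene0.png

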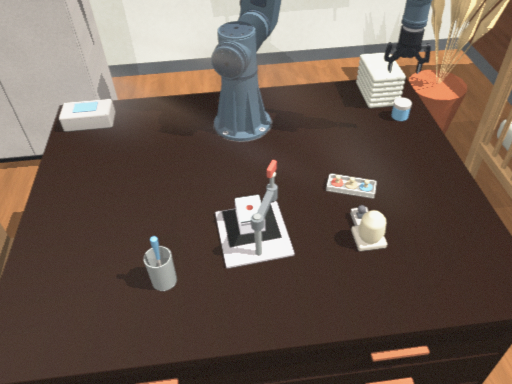

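View pics/top0.png

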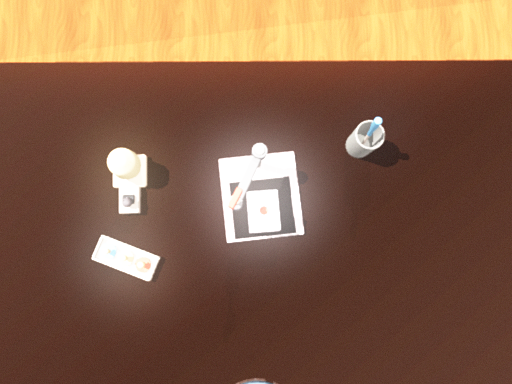

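View pics/wrist0.png

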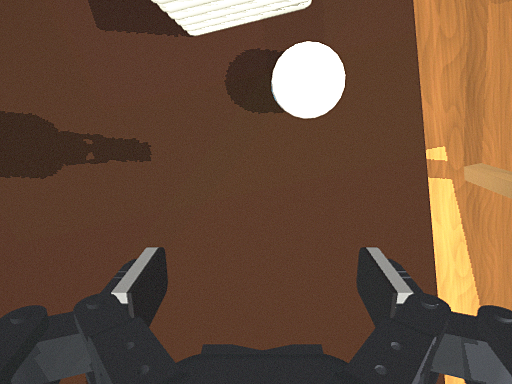

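The stand is ahead of the robot: in the top view the dot is near (264,211), the wing near (237,198) and the post near (260,150). I'll zoom in and compute positions.

```bash
cat > h.py <<'E'
import numpy as np,cv2
from scipy.spatial.transform import Rotation as R
from bench import status,cams,ctrl
def T_tool(o):
    T=np.eye(4);q=o['eef_rot'];T[:3,:3]=R.from_quat([q[1],q[2],q[3],q[0]]).as_matrix();T[:3,3]=o['eef_pos'];return T
def wfc(n,o=None):
    i=cams.camera_info(n)
    return i, (i['world_from_camera'] if 'world_from_camera' in i else T_tool(o)@i['mount'])
def ray(n,uv,o=None):
    i,W=wfc(n,o);f=192/np.tan(np.radians(i['fovy']/2))
    d=W[:3,:3]@np.array([(uv[0]-i['cx'])/f,(uv[1]-i['cy'])/f,1]);return W[:3,3],d/np.linalg.norm(d)
def atz(n,uv,z,o=None):
    c,d=ray(n,uv,o);return c+d*(z-c[2])/d[2]
def proj(n,p,o=None):
    i,W=wfc(n,o);f=192/np.tan(np.radians(i['fovy']/2))
    c=np.linalg.inv(W)@np.append(p,1);return np.array([i['cx']+f*c[0]/c[2],i['cy']+f*c[1]/c[2]])
def tri(obs): # [(n,uv,o)]
    A=np.zeros((3,3));b=np.zeros(3)
    for n,uv,o in obs:
        c,d=ray(n,uv,o);P=np.eye(3)-np.outer(d,d);A+=P;b+=P@c
    return np.linalg.solve(A,b)
def coral(im,roi,thr=60):
    x0,y0,x1,y1=roi;s=im[y0:y1,x0:x1].astype(int)
    m=((s[...,0]-s[...,1]>thr)&(s[...,0]-s[...,2]>thr*0.7)&(s[...,0]>110)).astype(np.uint8)
    n,l,st,ce=cv2.connectedComponentsWithStats(m)
    return [(st[k,4],ce[k]+[x0,y0],st[k,:4]+[x0,y0,0,0]) for k in range(1,n) if st[k,4]>5]
def save(name,im,roi=None,s=1):
    if roi: im=im[roi[1]:roi[3],roi[0]:roi[2]]
    cv2.imwrite('pics/'+name,cv2.resize(im[:,:,::-1],None,fx=s,fy=s,interpolation=cv2.INTER_NEAREST))
E
python3 - <<'E'
from h import *
t=cv2.imread('pics/top0.png')[:,:,::-1];s=cv2.imread('pics/scene0.png')[:,:,::-1]
print(coral(t,(210,130,310,250),40));print(coral(s,(200,150,300,280),40))
save('topz.png',t,(205,130,315,250),5);save('scenez.png',s,(205,150,305,275),4.5)
E
```

```text
[(np.int32(9), array([234.33333333, 190.        ]), array([232, 186,   6,   9])), (np.int32(9), array([239.22222222, 196.        ]), array([237, 192,   5,   9])), (np.int32(8), array([233.25, 207.  ]), array([232, 204,   4,   6])), (np.int32(10), array([262.2, 208.7]), array([261, 207,   4,   5]))]
[(np.int32(143), array([271.23076923, 168.00699301]), array([266, 159,  11,  19])), (np.int32(31), array([249., 207.]), array([246, 205,   7,   5]))]
```

```bash
true
```

```text
(no output)
```

View pics/topz.png

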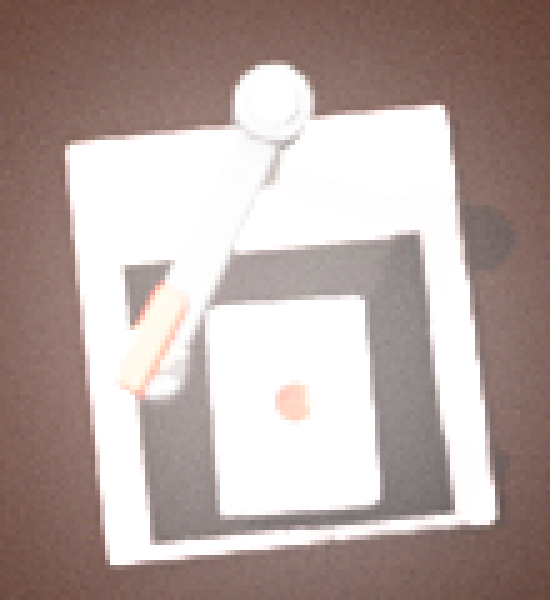

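View pics/scenez.png

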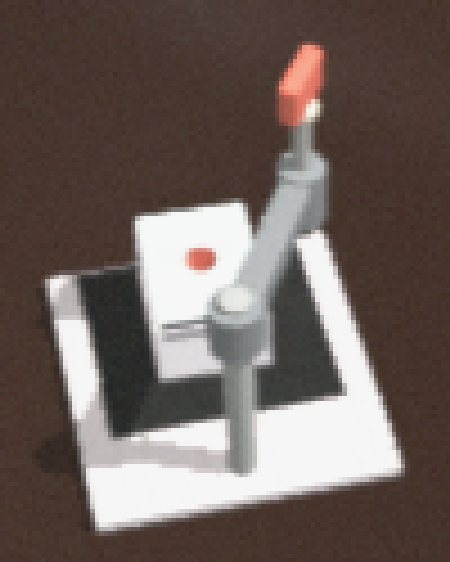

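```bash
python3 - <<'E'
from h import *
for nm,a,b,z in [('wing',(235.6,198.2),(271.2,168.0),.235),('dot',(263.6,210.5),(249.2,207.2),.077),('post',(259.6,150.3),(257.7,216.7),.17)]:
    print(nm,tri([('top',a,None),('scene',b,None)]).round(4),atz('top',a,z).round(4),atz('scene',b,z).round(4))
c=[(219.2,158.8),(293.6,151),(304,234),(227,242.6)]
for p in c: print(atz('top',p,.012).round(4))
for p in [(103,245),(150,280),(125,165),(128,200),(365,140),(130,170)]: print(atz('top',p,.05).round(3))
E
```

```text
wing [0.5375 0.044  0.229 ] [0.5367 0.0434 0.235 ] [0.5443 0.0437 0.235 ]
dot [ 0.5261 -0.0224  0.07  ] [ 0.5254 -0.0222  0.077 ] [ 0.5328 -0.0227  0.077 ]
post [ 0.6546 -0.0099  0.165 ] [ 0.6533 -0.0111  0.17  ] [ 0.6593 -0.0089  0.17  ]
[0.6698 0.0886 0.012 ]
[ 0.6886 -0.1082  0.012 ]
[ 0.4693 -0.1286  0.012 ]
[0.4504 0.0699 0.012 ]
[0.448 0.373 0.05 ]
[0.362 0.257 0.05 ]
[0.648 0.324 0.05 ]
[0.559 0.314 0.05 ]
[ 0.706 -0.288  0.05 ]
[0.635 0.311 0.05 ]
```

```bash
cat >> h.py <<'E'
def go(p,yaw,o=None):
    """tool pointing straight down, tool x at yaw(deg)"""
    o=o or status.get_obs();T=T_tool(o)
    y=np.radians(yaw);x=np.array([np.cos(y),np.sin(y),0]);z=np.array([0,0,-1.]);D=np.c_[x,np.cross(z,x),z]
    print('linear cm',(T[:3,:3].T@(np.array(p)-T[:3,3])*100).round(2),'rot',np.degrees(R.from_matrix(T[:3,:3].T@D).as_rotvec()).round(2))
def st():
    o=status.get_obs();T=T_tool(o);print('t',round(o['time_s'],2),'pos',o['eef_pos'].round(4),'yaw',round(np.degrees(np.arctan2(T[1,0],T[0,0]))%360,2),'tilt',T[:2,2].round(4),'F',o['wrist_force'].round(2),'M',o['torque'].round(3),'open',round(o['opening']*85.4,1));return o
E
python3 - <<'E'
from h import *
st();go([.538,.043,.33],155.5)
E
```

```text
t 0.15 pos [0.1263 0.5605 0.2306] yaw 167.29 tilt [-0.0006 -0.0012] F [-0.24  0.76  0.64] M [-0.039 -0.029 -0.018] open 85.3
linear cm [-51.54 -41.44  -9.9 ] rot [-8.000e-02 -1.000e-02  1.179e+01]
```

```bash
python3 -m handwheel '[{"grip":8.5,"linear":[-3.8,-3.0,-4],"rotation":[0,0,0]},{"grip":8.5,"linear":[-6.5,-5.2,-6],"rotation":[0,0,2]},{"grip":8.5,"linear":[-9.5,-7.6,-8],"rotation":[0,0,4]},{"grip":8.5,"linear":[-12.5,-10,-9],"rotation":[0,0,6]},{"grip":8.5,"linear":[-15.6,-12.5,-9.9],"rotation":[0,0,8]},{"grip":8.5,"linear":[-18.7,-15,-9.9],"rotation":[0,0,9]},{"grip":8.5,"linear":[-21.8,-17.5,-9.9],"rotation":[0,0,10]},{"grip":8.5,"linear":[-24.9,-20,-9.9],"rotation":[0,0,11]},{"grip":8.5,"linear":[-28,-22.5,-9.9],"rotation":[0,0,11.8]},{"grip":8.5,"linear":[-31,-24.9,-9.9],"rotation":[0,0,11.8]},{"grip":8.5,"linear":[-33,-26.5,-9.9],"rotation":[0,0,11.8]},{"grip":8.5,"linear":[-34,-27.4,-9.9],"rotation":[0,0,11.8]}]'; python3 - <<'E'
from h import *
st();go([.538,.043,.33],155.5)
E
```

```text
time_s: 1.15
eef_pos: [0.3999, 0.2156, 0.3301]
eef_rot: [0.0, 0.214, 0.977, -0.001]
wrist_force: [-0.3, 0.1, 0.3]
opening: 0.996
t 1.15 pos [0.3999 0.2156 0.3301] yaw 155.28 tilt [ 0.0004 -0.0012] F [-0.29  0.08  0.26] M [-0.029 -0.037 -0.01 ] open 85.0
linear cm [-19.76  -9.9    0.03] rot [-0.06  0.05 -0.22]
```

```bash
python3 -m handwheel '[{"grip":8.5,"linear":[-3,-1.5,0],"rotation":[0,0,0]},{"grip":8.5,"linear":[-6.5,-3.2,0],"rotation":[0,0,0]},{"grip":8.5,"linear":[-10,-5,0],"rotation":[0,0,0]},{"grip":8.5,"linear":[-13.5,-6.7,0],"rotation":[0,0,0]},{"grip":8.5,"linear":[-17,-8.5,0],"rotation":[0,0,0]},{"grip":8.5,"linear":[-19,-9.5,0],"rotation":[0,0,0]},{"grip":8.5,"linear":[-19.8,-9.9,0],"rotation":[0,0,0]},{"grip":8.5,"linear":[-19.8,-9.9,0],"rotation":[0,0,0]},{"grip":8.5,"linear":[-19.8,-9.9,0],"rotation":[0,0,0]}]'; python3 - <<'E'
from h import *
import pickle
o=st();im=cams.camera('wrist');save('w1.png',im,None,1.5);pickle.dump((o,im),open('w1.pkl','wb'))
print(coral(im,(0,0,512,384)))
E
```

```text
time_s: 1.9
eef_pos: [0.5365, 0.047, 0.3298]
eef_rot: [-0.001, 0.212, 0.977, 0.0]
wrist_force: [-0.1, -0.4, -0.0]
opening: 0.993
t 1.9 pos [0.5365 0.047  0.3298] yaw 155.46 tilt [-0.0013  0.0007] F [-0.12 -0.41 -0.04] M [-0.01   0.014  0.006] open 84.8
[(np.int32(260), array([208.60769231, 175.78076923]), array([200, 167,  18,  18])), (np.int32(1138), array([259.97539543, 198.83479789]), array([250, 167,  21,  64])), (np.int32(9), array([505.66666667, 306.55555556]), array([504, 305,   4,   4]))]
```

View pics/w1.png

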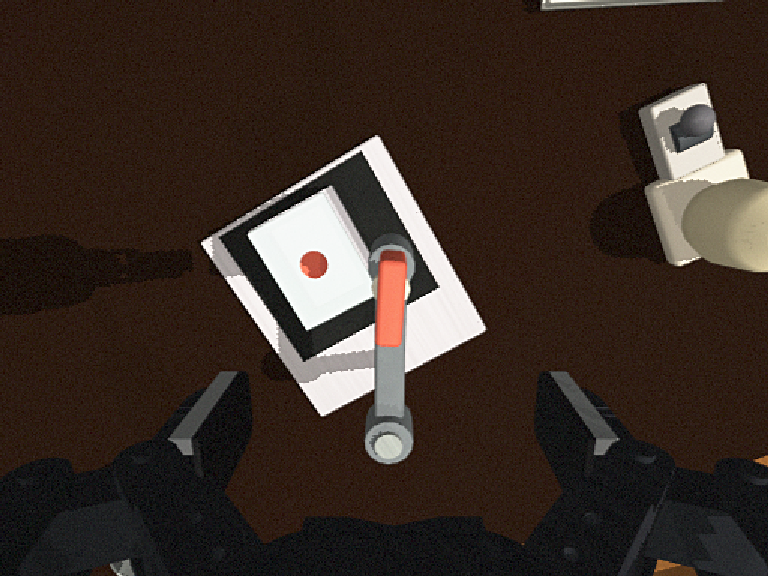

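The picture shows the wing's top face running from about (393,262) to (389,347), the post top at (388,446) and the dot at (313,264), all in 1.5x pixels.

```bash
python3 - <<'E'
from h import *
import pickle
o,im=pickle.load(open('w1.pkl','rb'))
save('w1z.png',im,(235,155,290,315),3.7)
a=atz('wrist',(393/1.5,262/1.5),.243,o);b=atz('wrist',(389/1.5,347/1.5),.243,o)
print(a,b,(a+b)/2,np.linalg.norm(a-b),np.degrees(np.arctan2(*(a-b)[1::-1])))
p=atz('wrist',(388/1.5,446/1.5),.17,o);print('post',p)
for z in(.07,.077,.084): 
    d=atz('wrist',(208.6,175.8),z,o);print('dot',d,np.linalg.norm((d-p)[:2]),tri([('wrist',(208.6,175.8),o),('scene',(249.2,207.2),None),('top',(263.6,210.5),None)]))
w=(a+b)/2-p;print(np.linalg.norm(w[:2]),np.degrees(np.arctan2(w[1],w[0])))
E
```

```text
[0.51952442 0.05516113 0.243     ] [0.55940578 0.0347498  0.243     ] [0.5394651  0.04495546 0.243     ] 0.04480117123104998 152.8965714903089
post [ 0.65699292 -0.01122783  0.17      ]
dot [ 0.5286585 -0.0238996  0.07     ] 0.12895850900034822 [ 0.52726749 -0.0227709   0.07163179]
dot [ 0.52766351 -0.02215608  0.077     ] 0.12979031003036248 [ 0.52726749 -0.0227709   0.07163179]
dot [ 0.52666851 -0.02041256  0.084     ] 0.13064766304359132 [ 0.52726749 -0.0227709   0.07163179]
0.13026646322098867 154.4502185358627
```

View pics/w1z.png

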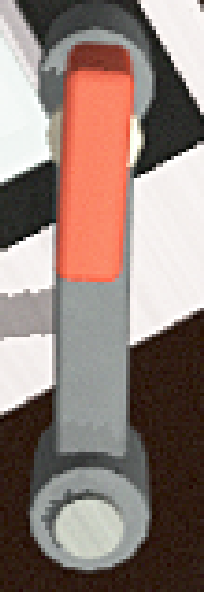

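```bash
python3 - <<'E'
from h import *
st();go([.5395,.045,.2165],153.5)
E
```

```text
t 1.95 pos [0.5362 0.0477 0.3301] yaw 155.53 tilt [-0.0008  0.0007] F [1.08 0.38 0.11] M [0.007 0.068 0.   ] open 85.0
linear cm [-0.42 -0.11 11.36] rot [ 0.01 -0.06  2.03]
```

```bash
python3 -m handwheel '[{"grip":5,"linear":[-0.4,-0.1,2],"rotation":[0,0,2]},{"grip":5,"linear":[-0.4,-0.1,5],"rotation":[0,0,2]},{"grip":5,"linear":[-0.4,-0.1,7],"rotation":[0,0,2]},{"grip":5,"linear":[-0.4,-0.1,7],"rotation":[0,0,2]},{"grip":5,"linear":[-0.4,-0.1,7],"rotation":[0,0,2]},{"grip":5,"linear":[-0.4,-0.1,7],"rotation":[0,0,2]}]'; python3 - <<'E'
from h import *
st();go([.5395,.045,.2165],153.5)
E
```

```text
time_s: 2.45
eef_pos: [0.5406, 0.0449, 0.2621]
eef_rot: [0.001, 0.229, 0.974, 0.0]
wrist_force: [0.4, -0.7, 0.4]
opening: 0.588
t 2.45 pos [0.5406 0.0449 0.2621] yaw 153.57 tilt [ 0.0023 -0.0002] F [ 0.4  -0.67  0.42] M [-0.008 -0.026 -0.015] open 50.2
linear cm [ 0.11 -0.05  4.56] rot [0.05 0.12 0.07]
```

```bash
python3 -m handwheel '[{"grip":5,"linear":[0.1,0,1.5],"rotation":[0,0,0]},{"grip":5,"linear":[0.1,0,3],"rotation":[0,0,0]},{"grip":5,"linear":[0.1,0,4.5],"rotation":[0,0,0]},{"grip":5,"linear":[0.1,0,4.5],"rotation":[0,0,0]},{"grip":5,"linear":[0.1,0,4.5],"rotation":[0,0,0]},{"grip":5,"linear":[0.1,0,4.5],"rotation":[0,0,0]}]'; python3 - <<'E'
from h import *
o=st();im=cams.camera('wrist');save('w2.png',im,None,1.5)
E
```

```text
time_s: 2.95
eef_pos: [0.5404, 0.0446, 0.2174]
eef_rot: [0.001, 0.229, 0.973, 0.0]
wrist_force: [1.3, 0.6, -0.9]
opening: 0.586
t 2.95 pos [0.5404 0.0446 0.2174] yaw 153.51 tilt [ 0.003  -0.0003] F [ 1.3   0.59 -0.94] M [-0.024 -0.029 -0.034] open 50.1
```

View pics/w2.png

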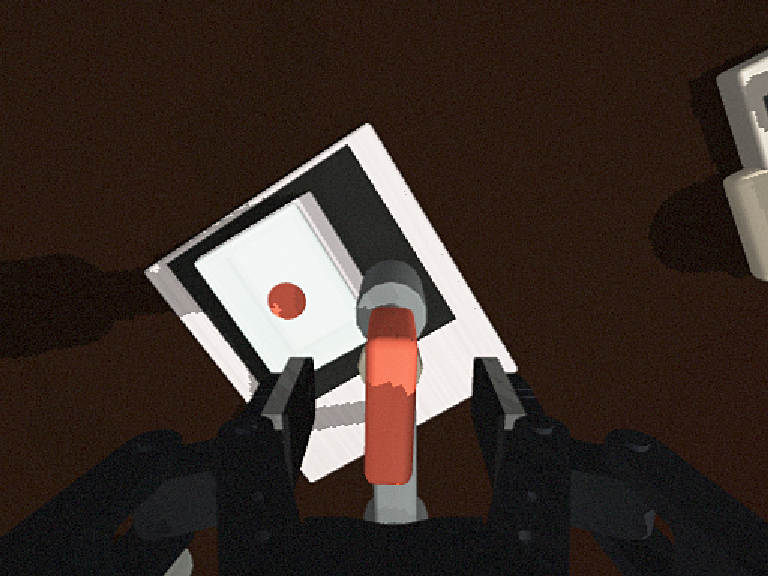

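The wing, at about (390,420), is centred between the jaws at (313) and (473), and aligned with them. Closing.

```bash
python3 -m handwheel '[{"grip":0,"linear":[0,0,0],"rotation":[0,0,0]},{"grip":0,"linear":[0,0,0],"rotation":[0,0,0]},{"grip":0,"linear":[0,0,0],"rotation":[0,0,0]},{"grip":0,"linear":[0,0,0],"rotation":[0,0,0]},{"grip":0,"linear":[0,0,0],"rotation":[0,0,0]},{"grip":0,"linear":[0,0,0],"rotation":[0,0,0]},{"grip":0,"linear":[0,0,0],"rotation":[0,0,0]},{"grip":0,"linear":[0,0,0],"rotation":[0,0,0]}]'; python3 - <<'E'
from h import *
o=st()
p=np.array([.657,-.0112]);r=o['eef_pos'][:2]-p
th=np.arctan2(r[1],r[0]);print(np.hypot(*r),np.degrees(th))
T=T_tool(o)
for k in range(1,11):
    d=np.radians(30.5*k/10);c,s=np.cos(d),np.sin(d);q=p+np.array([[c,-s],[s,c]])@r
    v=T[:3,:3].T@np.append(q-o['eef_pos'][:2],0)*100;print(v.round(2),-30.5*k/10)
E
```

```text
time_s: 3.67
eef_pos: [0.5395, 0.0444, 0.2155]
eef_rot: [0.0, 0.229, 0.973, -0.0]
wrist_force: [-0.6, -1.2, 2.7]
opening: 0.151
t 3.67 pos [0.5395 0.0444 0.2155] yaw 153.48 tilt [ 0.0006 -0.0002] F [-0.62 -1.23  2.74] M [-0.224 -0.025 -0.2  ] open 12.9
0.1299278218667427 154.6843722997356
[-0.03 -0.69 -0.  ] -3.05
[-0.1  -1.38 -0.  ] -6.1
[-0.21 -2.06 -0.  ] -9.15
[-0.35 -2.74  0.  ] -12.2
[-0.53 -3.41  0.  ] -15.25
[-0.74 -4.06  0.  ] -18.3
[-0.99 -4.71  0.  ] -21.35
[-1.27 -5.34  0.  ] -24.4
[-1.59 -5.96  0.  ] -27.45
[-1.94 -6.56  0.  ] -30.5
```

```bash
python3 -m handwheel '[{"grip":0,"linear":[-0.03,-0.69,0],"rotation":[0,0,-3]},{"grip":0,"linear":[-0.1,-1.38,0],"rotation":[0,0,-6.1]},{"grip":0,"linear":[-0.21,-2.06,0],"rotation":[0,0,-9.1]},{"grip":0,"linear":[-0.35,-2.74,0],"rotation":[0,0,-12.2]},{"grip":0,"linear":[-0.53,-3.41,0],"rotation":[0,0,-15.2]},{"grip":0,"linear":[-0.74,-4.06,0],"rotation":[0,0,-18.3]},{"grip":0,"linear":[-0.99,-4.71,0],"rotation":[0,0,-21.3]},{"grip":0,"linear":[-1.27,-5.34,0],"rotation":[0,0,-24.4]},{"grip":0,"linear":[-1.59,-5.96,0],"rotation":[0,0,-27.4]},{"grip":0,"linear":[-1.94,-6.56,0],"rotation":[0,0,-30.5]},{"grip":0,"linear":[-1.94,-6.56,0],"rotation":[0,0,-30.5]},{"grip":0,"linear":[-1.94,-6.56,0],"rotation":[0,0,-30.5]}]'; python3 - <<'E'
from h import *
o=st()
for n in('scene','top','wrist'):
    im=cams.camera(n);save(n+'3.png',im,{'scene':(205,150,305,275),'top':(205,130,315,250),'wrist':None}[n],{'scene':4.5,'top':5,'wrist':1.5}[n])
E
```

```text
time_s: 4.67
eef_pos: [0.5274, -0.023, 0.2153]
eef_rot: [0.0, -0.034, 0.999, -0.0]
wrist_force: [-0.2, -1.5, 3.7]
opening: 0.155
t 4.67 pos [ 0.5274 -0.023   0.2153] yaw 183.89 tilt [ 0.     -0.0002] F [-0.25 -1.51  3.75] M [-0.194  0.046  0.162] open 13.2
```

View pics/scene3.png

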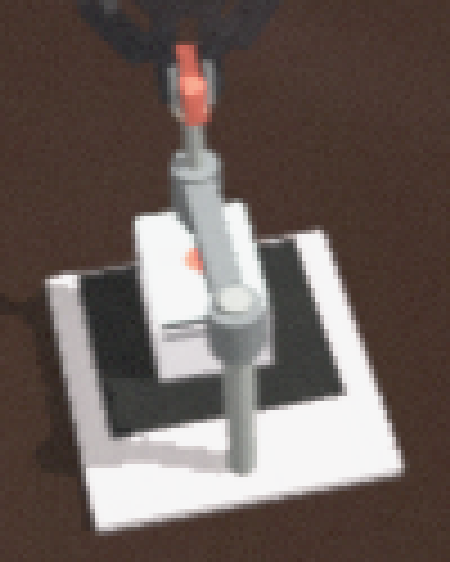

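View pics/wrist3.png

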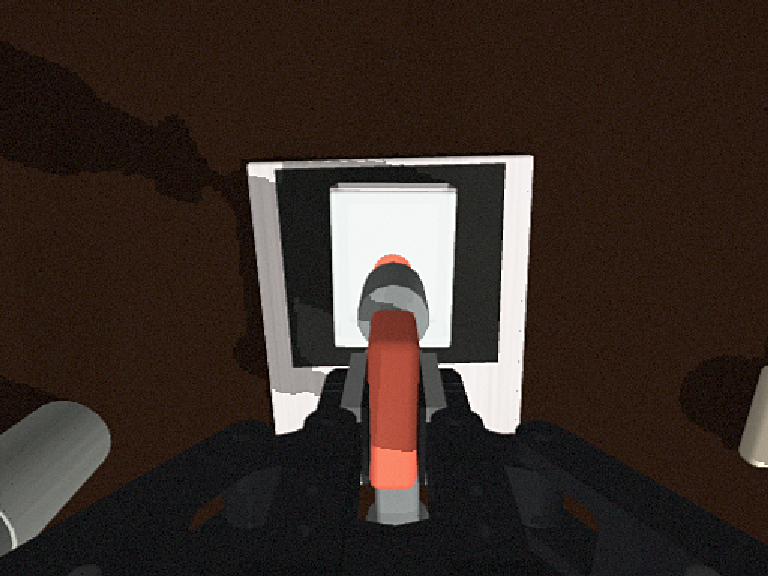

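View pics/top3.png

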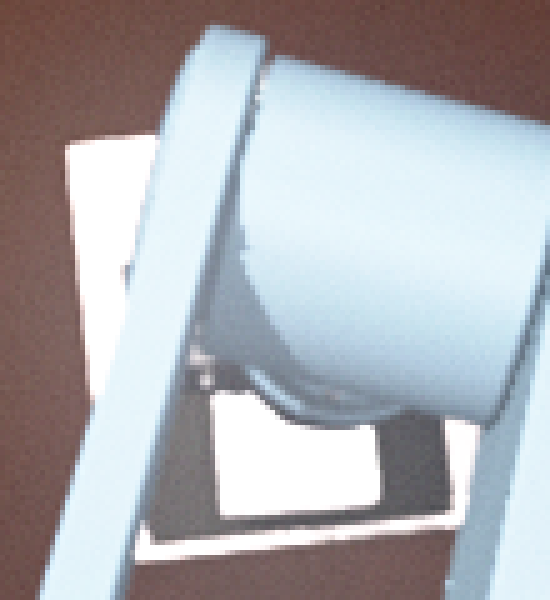

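```bash
python3 -m handwheel '[{"grip":0,"linear":[0,0,0.4],"rotation":[0,0,0]},{"grip":0,"linear":[0,0,0.8],"rotation":[0,0,0]},{"grip":0,"linear":[0,0,1.2],"rotation":[0,0,0]},{"grip":0,"linear":[0,0,1.6],"rotation":[0,0,0]},{"grip":0,"linear":[0,0,1.9],"rotation":[0,0,0]},{"grip":0,"linear":[0,0,1.9],"rotation":[0,0,0]},{"grip":0,"linear":[0,0,1.9],"rotation":[0,0,0]},{"grip":0,"linear":[0,0,1.9],"rotation":[0,0,0]}]'; python3 -c "
from h import *
st()"
for k in 1; do python3 -m handwheel '[{"grip":0,"linear":[0,0,0.2],"rotation":[0,0,0]},{"grip":0,"linear":[0,0,0.2],"rotation":[0,0,0]},{"grip":0,"linear":[0,0,0.2],"rotation":[0,0,0]}]' >/dev/null; python3 -c "
from h import *
st()"; done
```

```text
time_s: 5.48
eef_pos: [0.5274, -0.0228, 0.1963]
eef_rot: [-0.0, -0.035, 0.999, 0.0]
wrist_force: [-0.1, -1.3, 2.6]
opening: 0.153
t 5.48 pos [ 0.5274 -0.0228  0.1963] yaw 183.99 tilt [-0.0001  0.0001] F [-0.15 -1.3   2.64] M [-0.241  0.061 -0.014] open 13.1
t 5.73 pos [ 0.5274 -0.0228  0.1943] yaw 183.99 tilt [0.0001 0.0001] F [-0.41 -0.35  2.83] M [-0.214 -0.022 -0.015] open 13.0
```

```bash
python3 -m handwheel '[{"grip":0,"linear":[0,0,0.2],"rotation":[0,0,0]},{"grip":0,"linear":[0,0,0.2],"rotation":[0,0,0]},{"grip":0,"linear":[0,0,0.2],"rotation":[0,0,0]}]' | egrep 'pos|force'
```

```text
eef_pos: [0.5274, -0.0228, 0.1922]
wrist_force: [0.7, -1.2, 3.4]
```

```bash
python3 -m handwheel '[{"grip":0,"linear":[0,0,0.2],"rotation":[0,0,0]},{"grip":0,"linear":[0,0,0.2],"rotation":[0,0,0]},{"grip":0,"linear":[0,0,0.2],"rotation":[0,0,0]}]' | egrep 'pos|force'
```

```text
eef_pos: [0.5274, -0.0228, 0.1902]
wrist_force: [-1.2, -1.3, 3.2]
```

```bash
python3 - <<'E'
from h import *
s=cams.camera('scene');save('scene4.png',s,(205,150,305,275),4.5);st()
w=cams.camera('wrist');save('wrist4.png',w,None,1.5);st()
E
```

```text
t 6.28 pos [ 0.5274 -0.0228  0.1902] yaw 183.99 tilt [-0.      0.0001] F [-0.87 -1.01  4.11] M [-0.207 -0.014 -0.004] open 13.1
t 6.33 pos [ 0.5274 -0.0228  0.1903] yaw 183.99 tilt [-0.      0.0001] F [-0.04 -1.55  3.78] M [-0.169 -0.03   0.003] open 12.8
```

View pics/scene4.png

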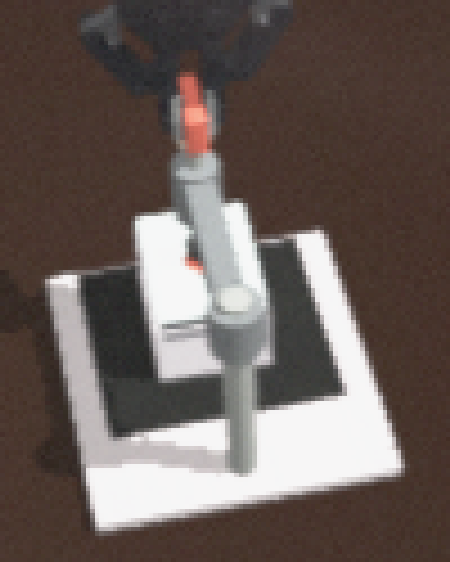

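The foot has come out over the dot in this view, and the force is still about 3.5 N, which is the spring alone. Continuing in small steps.

```bash
python3 -m handwheel '[{"grip":0,"linear":[0,0,0.15],"rotation":[0,0,0]},{"grip":0,"linear":[0,0,0.15],"rotation":[0,0,0]},{"grip":0,"linear":[0,0,0.15],"rotation":[0,0,0]}]' | egrep 'pos|force'
```

```text
eef_pos: [0.5274, -0.0228, 0.1887]
wrist_force: [-0.4, -0.9, 3.4]
```

```bash
python3 -m handwheel '[{"grip":0,"linear":[0,0,0.15],"rotation":[0,0,0]},{"grip":0,"linear":[0,0,0.15],"rotation":[0,0,0]},{"grip":0,"linear":[0,0,0.15],"rotation":[0,0,0]}]' | egrep 'pos|force'
```

```text
eef_pos: [0.5274, -0.0228, 0.1872]
wrist_force: [-0.6, -1.1, 3.7]
```

```bash
python3 -m handwheel '[{"grip":0,"linear":[0,0,0.15],"rotation":[0,0,0]},{"grip":0,"linear":[0,0,0.15],"rotation":[0,0,0]},{"grip":0,"linear":[0,0,0.15],"rotation":[0,0,0]}]' | egrep 'pos|force'
```

```text
eef_pos: [0.5274, -0.0229, 0.1857]
wrist_force: [-0.5, -1.1, 4.4]
```

```bash
python3 -m handwheel '[{"grip":0,"linear":[0,0,0.1],"rotation":[0,0,0]},{"grip":0,"linear":[0,0,0.1],"rotation":[0,0,0]},{"grip":0,"linear":[0,0,0.1],"rotation":[0,0,0]}]' | egrep 'pos|force'
```

```text
eef_pos: [0.5274, -0.0228, 0.1847]
wrist_force: [-0.4, -2.0, 3.7]
```

```bash
python3 -m handwheel '[{"grip":0,"linear":[0,0,0.1],"rotation":[0,0,0]},{"grip":0,"linear":[0,0,0.1],"rotation":[0,0,0]},{"grip":0,"linear":[0,0,0.1],"rotation":[0,0,0]}]' | egrep 'pos|force'
```

```text
eef_pos: [0.5274, -0.0228, 0.1838]
wrist_force: [-0.5, -0.2, 3.5]
```

```bash
python3 -m handwheel '[{"grip":0,"linear":[0,0,0.1],"rotation":[0,0,0]},{"grip":0,"linear":[0,0,0.1],"rotation":[0,0,0]},{"grip":0,"linear":[0,0,0.1],"rotation":[0,0,0]}]' | egrep 'pos|force'
```

```text
eef_pos: [0.5274, -0.0228, 0.183]
wrist_force: [-0.8, -0.9, 5.0]
```

```bash
python3 -m handwheel '[{"grip":0,"linear":[0,0,0.08],"rotation":[0,0,0]},{"grip":0,"linear":[0,0,0.08],"rotation":[0,0,0]},{"grip":0,"linear":[0,0,0.08],"rotation":[0,0,0]}]' | egrep 'pos|force'; python3 -c "
from h import *
st();cams.camera('top');st();cams.camera('top');st()"
```

```text
eef_pos: [0.5275, -0.0228, 0.1824]
wrist_force: [-1.8, -0.3, 6.6]
t 8.08 pos [ 0.5275 -0.0228  0.1824] yaw 183.99 tilt [ 0.0003 -0.    ] F [-1.76 -0.27  6.57] M [-0.108  0.237 -0.041] open 12.5
t 8.13 pos [ 0.5275 -0.0229  0.1824] yaw 183.99 tilt [ 0.0002 -0.0001] F [-1.4  -1.11  7.01] M [-0.045  0.244 -0.008] open 13.0
t 8.18 pos [ 0.5275 -0.0229  0.1824] yaw 183.99 tilt [ 0.0003 -0.0001] F [-1.83 -0.15  7.19] M [-0.075  0.182 -0.01 ] open 13.1
```

```bash
python3 -m handwheel '[{"grip":0,"linear":[0,0,0.06],"rotation":[0,0,0]},{"grip":0,"linear":[0,0,0.11],"rotation":[0,0,0]},{"grip":0,"linear":[0,0,0.11],"rotation":[0,0,0]},{"grip":0,"linear":[0,0,0.11],"rotation":[0,0,0]}]' | egrep 'pos|force'; python3 -c "
from h import *
for i in range(4): st();cams.camera('top')"
```

```text
eef_pos: [0.5275, -0.0228, 0.1816]
wrist_force: [-2.3, -0.4, 8.0]
t 8.52 pos [ 0.5275 -0.0228  0.1816] yaw 184.0 tilt [ 0.0004 -0.0001] F [-2.28 -0.42  8.05] M [-0.045  0.398 -0.017] open 12.8
t 8.57 pos [ 0.5275 -0.0229  0.1816] yaw 183.99 tilt [ 0.0004 -0.0001] F [-2.13 -0.5   8.71] M [-0.012  0.405 -0.047] open 12.9
t 8.62 pos [ 0.5275 -0.0229  0.1816] yaw 183.99 tilt [ 0.0004 -0.0002] F [-2.24 -0.48  8.62] M [-0.072  0.36   0.001] open 13.1
t 8.67 pos [ 0.5275 -0.0229  0.1816] yaw 184.0 tilt [ 0.0005 -0.0002] F [-2.09 -0.2   9.26] M [-0.062  0.397 -0.032] open 12.6
```

```bash
python3 -m handwheel '[{"grip":0,"linear":[0,0,0.04],"rotation":[0,0,0]},{"grip":0,"linear":[0,0,0.04],"rotation":[0,0,4]},{"grip":0,"linear":[0,0,0.04],"rotation":[0,0,8]},{"grip":0,"linear":[0,0,0.04],"rotation":[0,0,12]},{"grip":0,"linear":[0,0,0.04],"rotation":[0,0,16]},{"grip":0,"linear":[0,0,0.04],"rotation":[0,0,20]},{"grip":0,"linear":[0,0,0.04],"rotation":[0,0,20]},{"grip":0,"linear":[0,0,0.04],"rotation":[0,0,20]}]' | egrep 'pos|force'; python3 -c "
from h import *
for i in range(4): st();cams.camera('top')"
```

```text
eef_pos: [0.5275, -0.023, 0.1814]
wrist_force: [-2.8, -0.9, 9.2]
t 9.38 pos [ 0.5275 -0.023   0.1814] yaw 163.96 tilt [ 0.0004 -0.0005] F [-2.78 -0.94  9.22] M [-0.188  0.484 -0.158] open 13.3
t 9.43 pos [ 0.5275 -0.023   0.1814] yaw 163.98 tilt [ 0.0004 -0.0005] F [-2.93 -1.43  9.86] M [-0.14   0.458 -0.14 ] open 13.0
t 9.48 pos [ 0.5275 -0.023   0.1813] yaw 163.98 tilt [ 0.0004 -0.0004] F [-2.76 -1.51  9.81] M [-0.091  0.498 -0.202] open 12.8
t 9.53 pos [ 0.5276 -0.0231  0.1814] yaw 163.98 tilt [ 0.0005 -0.0005] F [-2.19 -0.29 10.88] M [-0.12   0.488 -0.178] open 13.0
```

```bash
python3 -m handwheel '[{"grip":0,"linear":[0,0,0],"rotation":[0,0,5]},{"grip":0,"linear":[0,0,0],"rotation":[0,0,10]},{"grip":0,"linear":[0,0,0],"rotation":[0,0,15]},{"grip":0,"linear":[0,0,0],"rotation":[0,0,20]},{"grip":0,"linear":[0,0,0],"rotation":[0,0,25]},{"grip":0,"linear":[0,0,0],"rotation":[0,0,30]},{"grip":0,"linear":[0,0,0],"rotation":[0,0,35]},{"grip":0,"linear":[0,0,0],"rotation":[0,0,40]},{"grip":0,"linear":[0,0,0],"rotation":[0,0,45]},{"grip":0,"linear":[0,0,0],"rotation":[0,0,48]},{"grip":0,"linear":[0,0,0],"rotation":[0,0,48]},{"grip":0,"linear":[0,0,0],"rotation":[0,0,48]}]' | egrep 'pos|force'; python3 -c "
from h import *
for i in range(4): st();cams.camera('top')"
```

```text
eef_pos: [0.5273, -0.0235, 0.1813]
wrist_force: [-3.5, -2.1, 10.7]
t 10.58 pos [ 0.5273 -0.0235  0.1813] yaw 115.97 tilt [-0.0001 -0.0011] F [-3.5  -2.12 10.66] M [-0.284  0.673 -0.088] open 13.2
t 10.63 pos [ 0.5273 -0.0235  0.1813] yaw 115.98 tilt [-0.0001 -0.0011] F [-3.04 -3.39 10.13] M [-0.277  0.609 -0.044] open 13.0
t 10.68 pos [ 0.5273 -0.0235  0.1813] yaw 115.98 tilt [-0.0001 -0.0011] F [-3.95 -2.65  9.77] M [-0.306  0.627 -0.051] open 13.2
t 10.73 pos [ 0.5273 -0.0235  0.1813] yaw 115.98 tilt [-0.0001 -0.0011] F [-3.57 -3.03 10.09] M [-0.326  0.692 -0.057] open 12.8
```

```bash
python3 -m handwheel '[{"grip":0,"linear":[0,0,0],"rotation":[0,0,3]},{"grip":0,"linear":[0,0,0],"rotation":[0,0,5.5]},{"grip":0,"linear":[0,0,0],"rotation":[0,0,5.5]}]' | egrep 'pos|force'; python3 -c "
from h import *
st();w=cams.camera('wrist');save('wrist5.png',w,None,1.5);st()"
```

```text
eef_pos: [0.5273, -0.0235, 0.1813]
wrist_force: [-3.8, -2.0, 9.8]
t 11.03 pos [ 0.5273 -0.0235  0.1813] yaw 110.37 tilt [-0.0001 -0.0013] F [-3.81 -2.03  9.84] M [-0.318  0.624 -0.048] open 12.9
t 11.08 pos [ 0.5273 -0.0235  0.1813] yaw 110.46 tilt [-0.0002 -0.0012] F [-3.82 -3.17 10.47] M [-0.368  0.616 -0.082] open 13.2
```

View pics/wrist5.png

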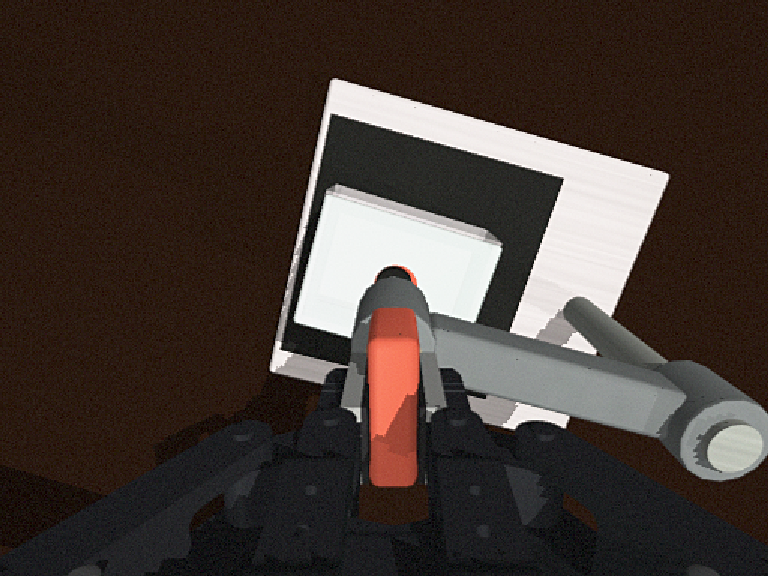

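The wing at (393,400) has turned with the gripper, and the foot at (395,272) sits on the dot. Feeling for the end stop a few degrees further.

```bash
python3 -m handwheel '[{"grip":0,"linear":[0,0,0],"rotation":[0,0,2]},{"grip":0,"linear":[0,0,0],"rotation":[0,0,3]},{"grip":0,"linear":[0,0,0],"rotation":[0,0,3]}]' | egrep 'pos|force'; python3 -c "
from h import *
for i in range(3): st();cams.camera('top')"
```

```text
eef_pos: [0.5271, -0.0218, 0.1812]
wrist_force: [-4.4, 3.7, 11.4]
t 11.33 pos [ 0.5271 -0.0218  0.1812] yaw 107.59 tilt [-0.0006  0.0014] F [-4.4   3.73 11.44] M [0.695 0.591 1.148] open 12.8
t 11.38 pos [ 0.5271 -0.0218  0.1813] yaw 107.64 tilt [-0.0006  0.0012] F [-3.03  4.28 12.4 ] M [0.715 0.646 1.106] open 13.1
t 11.43 pos [ 0.5271 -0.0218  0.1812] yaw 107.65 tilt [-0.0006  0.0012] F [-4.01  3.88 10.97] M [0.681 0.634 1.087] open 12.9
```

The end stop is reached, with 1.1 N m at the wrist. I'll ease the torque, open and rise.

```bash
python3 -m handwheel '[{"grip":0,"linear":[0,0,0],"rotation":[0,0,-1.5]},{"grip":0,"linear":[0,0,0],"rotation":[0,0,-2.5]},{"grip":0,"linear":[0,0,0],"rotation":[0,0,-2.5]}]' | egrep 'pos|force'; python3 -c "
from h import *
for i in range(2): st();cams.camera('top')"
```

```text
eef_pos: [0.5272, -0.0219, 0.1812]
wrist_force: [-3.8, 2.7, 11.4]
t 11.73 pos [ 0.5272 -0.0219  0.1812] yaw 110.08 tilt [-0.0004  0.0014] F [-3.84  2.72 11.44] M [0.546 0.655 0.07 ] open 12.8
t 11.78 pos [ 0.5271 -0.022   0.1812] yaw 110.03 tilt [-0.0004  0.0014] F [-2.53  2.57 10.44] M [0.57  0.595 0.071] open 12.9
```

```bash
python3 -m handwheel '[{"grip":1.6,"linear":[0,0,0],"rotation":[0,0,0]},{"grip":2,"linear":[0,0,0],"rotation":[0,0,0]},{"grip":3,"linear":[0,0,0],"rotation":[0,0,0]},{"grip":4,"linear":[0,0,0],"rotation":[0,0,0]},{"grip":5,"linear":[0,0,0],"rotation":[0,0,0]},{"grip":5,"linear":[0,0,0],"rotation":[0,0,0]},{"grip":5,"linear":[0,0,0],"rotation":[0,0,0]},{"grip":5,"linear":[0,0,0],"rotation":[0,0,0]}]'; python3 -c "
from h import *
st();w=cams.camera('wrist');save('wrist6.png',w,None,1.5);s=cams.camera('scene');save('scene6.png',s,(205,150,305,275),4.5);st()"
```

```text
time_s: 12.5
eef_pos: [0.5274, -0.0229, 0.1804]
eef_rot: [-0.0, 0.574, 0.819, -0.0]
wrist_force: [0.2, 0.3, -0.0]
opening: 0.587
t 12.5 pos [ 0.5274 -0.0229  0.1804] yaw 109.99 tilt [-0.0001 -0.    ] F [ 0.21  0.3  -0.05] M [-0.006 -0.02   0.019] open 50.1
t 12.6 pos [ 0.5274 -0.0229  0.1805] yaw 109.99 tilt [ 0. -0.] F [ 0.87 -0.44 -0.55] M [ 0.005  0.037 -0.017] open 49.7
```

View pics/wrist6.png

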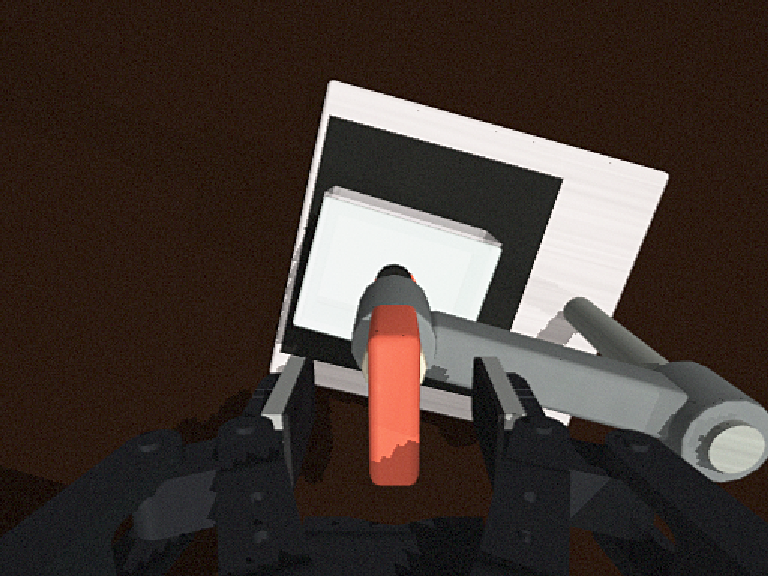

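The jaws, at (313) and (473), are clear of the wing at (395). The foot is still down on the dot. Rising to check from above.

```bash
python3 -m handwheel '[{"grip":5,"linear":[0,0,-1.5],"rotation":[0,0,0]},{"grip":5,"linear":[0,0,-4],"rotation":[0,0,0]},{"grip":5,"linear":[0,0,-7],"rotation":[0,0,0]},{"grip":5,"linear":[0,0,-10],"rotation":[0,0,0]},{"grip":5,"linear":[0,0,-13],"rotation":[0,0,0]},{"grip":5,"linear":[0,0,-14],"rotation":[0,0,0]},{"grip":5,"linear":[0,0,-14],"rotation":[0,0,0]},{"grip":5,"linear":[0,0,-14],"rotation":[0,0,0]}]'; python3 -c "
from h import *
o=st();w=cams.camera('wrist');save('wrist7.png',w,None,1.5);s=cams.camera('scene');save('scene7.png',s,(205,150,305,275),4.5);print(coral(w,(150,100,380,384)),coral(s,(200,150,300,280),40))
print(cv2.norm(0) if 0 else '')
for z in(.19,.2,.21): print(z,proj('wrist',[.5274,-.0229,z],o),proj('scene',[.5274,-.0229,z]))
"
```

```text
time_s: 13.27
eef_pos: [0.5273, -0.0228, 0.32]
eef_rot: [0.0, 0.574, 0.819, 0.0]
wrist_force: [-0.2, 0.1, -0.8]
opening: 0.585
t 13.27 pos [ 0.5273 -0.0228  0.32  ] yaw 109.99 tilt [ 0.0001 -0.    ] F [-0.19  0.14 -0.84] M [-0.059  0.009 -0.001] open 50.0
[(np.int32(975), array([262.01538462, 183.09846154]), array([254, 154,  17,  59]))] [(np.int32(187), array([248.31016043, 176.72192513]), array([240, 170,  18,  15])), (np.int32(11), array([247.54545455, 208.72727273]), array([246, 207,   5,   4]))]

0.19 [261.88455456 184.50664168] [247.21812938 178.30904624]
0.2 [261.89850786 187.50136699] [247.05531799 175.70144218]
0.21 [261.9134766  190.71402894] [246.89072389 173.06528611]
```

View pics/wrist7.png

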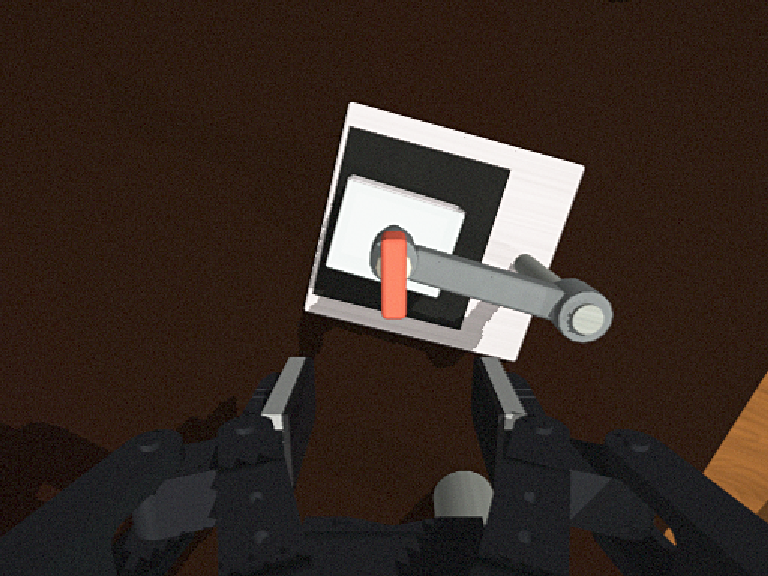

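View pics/scene7.png

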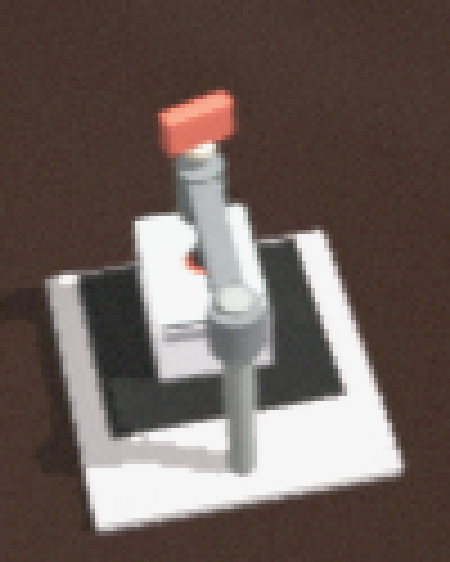

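```bash
python3 -c "
from bench import ctrl;print(ctrl.hand_in())"
```

```text
the job is handed in; nothing more can be done
None
```

I swung the press arm over the dot, pressed the foot onto the lid, turned the wing knob to its end stop and let go. I handed the job in at about 13 s, and it reported no verdict.

- **Position:** the TCP read (0.527, -0.023) m while gripping the knob. The dot was measured at about (0.5275, -0.0225) m, so the foot should be within about 2 mm of its centre. After release, the pictures show the foot still down, covering most of the dot.
- **Press:** the wrist read about 8.7 N before the turn, of which about 3.75 N was the spring, so about 5 N was on the lid. I then went slightly deeper, to about 6 N, because the clamp may give up to 1 mm on release. Just before letting go the wrist read 10 to 11 N. That would be 6.5 to 7 N on the lid, while the travel past first contact (about 2.4 mm) points to 6 N.
- **Lock:** the wrist moment jumped to 1.1 N m at the end stop. I eased that off before opening, and the wing stayed turned.
- **Not checked:** the final press after release could not be measured. I expect about 3.5 to 7 N, depending on how much the clamp gave.
- **Bystanders:** the robot ended about 14 cm higher, clear of everything. The moves kept away from the dish, brush holder and lamp, but I took no closing picture of them.

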